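# Set the shifter to the pulley nut

### The job

The big adjustable spanner on the bench is open too wide for the 36 mm pulley nut. Leave it lying where it is and roll its knurled adjuster wheel under a fingertip until the moving jaw has closed up to the yellow gauge mark, its gripping face in line with the mark; then take the hand away. Turn only the wheel: do not push the jaw itself, do not lift or drag the spanner, and leave everything else on the bench undisturbed.

Things in the scene. Friction and masses are not known exactly. Their poses are not given: they have to be found in the camera images.
- wrench: bright steel adjustable spanner (shifter), 450 mm long, 2.2 kg, lying flat and loose on the bench, nowhere over 24 mm high but at the wheel. Origin on the bench below the knurled wheel's middle; x points out of the jaw mouth, y the way the moving jaw opens, z up. Head: x -55 to 30, y -69 to 43 mm; fixed jaw to x = 80, its face at y = -36; handle 22.5 degrees off -x towards +y, 374 mm long
- knurl_top (a point): highest point of the knurled adjuster wheel (on the spanner), 28 mm above the bench, 4 mm proud of the head. Axes as those of wrench
- knurl: knurled adjuster wheel: dark steel roller, 26 mm diameter, 26 mm long, in a 29 x 29 mm window in the head; axis along the spanner's y, 15 mm above the bench. Origin at its centre; turns with it. Stroking its top along the spanner's +x (to the mouth) closes the jaw, -x opens it: 8 mm of jaw a turn, 1 mm per 10 mm of stroke. Rough, no end stops, stays put, needs 2 N at the rim: press 4 to 10 N
- jaw_gap (a joint): gap between the gripping faces of the jaws, in m: 0 shut, 0.053 wide open, 0.036 at the yellow mark. It starts 5 to 13 mm wider than the mark
- moving_jaw: the moving jaw, 45 mm long and 36 mm wide at its root, between 2 and 22 mm above the bench, sliding on the front edge of the head from x = 31 to 78 mm. Origin on the bench in line with its gripping face; axes as those of the spanner. It must not be pushed
- jaw_edge (a point): root end of the moving jaw's gripping face, at its upper edge, 22 mm above the bench
- gauge_mark (a point): front end of the yellow painted mark on top of the head (a line 3 mm wide, 15 mm long, running along the spanner's x), 24 mm above the bench. The jaw is set when jaw_edge has the same y as this in the spanner's frame. Thin black lines of the scale beside it stand for gaps of 10, 20, 30, 40 and 50 mm
- nut: bystander: loose dark hexagon nut, 36 mm across flats, 19 mm high, lying on the bench; origin centre of underside
- washer: bystander: loose steel washer, 44 mm diameter, 4 mm thick; origin centre of underside
- sleeve: bystander: loose aluminium spacer sleeve standing up, 36 mm diameter, 55 mm high; origin centre of underside
- pliers: bystander: loose pliers with blue handles, 215 mm long, 16 mm high, jaws towards its +x; origin at the underside of the pivot
- fan: bystander: loose white plastic motor fan, 144 mm diameter, 32 mm high; origin centre of underside

How it is judged:
By the outcome, as a careful person would: the job done as asked, in the order asked, and still so for the second after the job is handed in, with the robot touching nothing.
It also fails if it takes over 64 s, if anything falls off the work surface, if the arm or the gripper's body presses on something with over 40 N, if the wrist force passes 120 N, or if a joint passes its speed limit or range.

### The arm

A 7-joint arm with a two-finger parallel gripper is mounted at the origin on the work surface. World frame = base frame: x ahead of the robot, y to its left, z up, the work surface at z = 0. Lengths are in mm, angles in rad, forces in N, time in s.
With the tool pointing down it reaches from about 425 to 800 mm from the base axis. Payload 8.3 kg.
Tool frame: the origin (TCP) lies at the very end of the fingers, on their centre line; the grasp point (between the pads) lies 19 mm behind it; z points along the fingers, y is the line along which they close (so a half turn about z gives the same grasp; the last joint's range is limited). The gripper opens to 85 mm and grips with 20 to 120 N. Pads are 22 mm wide; open, the fingers measure 114 mm over their backs; the gripper's body (76 mm by 85 mm) begins 54 mm behind the grasp point. The pads swing forward as they close: fully open they stand 13 mm farther back than shut.
Start: joints at [1.281, 0.383, 0.016, 1.37, -0.006, 1.388, -0.046], TCP at [140.577, -608.967, 231.279] pointing down, gripper open.
Joint ranges: [-2.95, 2.95], [-0.25, 2.06], [-1.52, 1.56], [0.18, 2.33], [-1.44, 4.58], [0.02, 2.06], [-3.01, 3.01]. Speed limits (rad/s): [2.39, 2.39, 3.01, 3.01, 3.14, 3.14, 3.14].

### API

Orientations are given as a rotation vector (axis times angle).
In Python, from cell import arm, imaging, workorder gives the robot as it stands.
- The arm moves only by the tool play_rows, never from a script. Its argument "motion" is a list of rows, each a list of 2 entries, a list of its own where there are three numbers: the shift along the tool's x, y, z in m, then the turn about the tool's z in degrees. A call has 1 to 12 rows; each row shifts and turns the commanded pose from where the row before left it, along the tool's axes as they then stand; what a row does not reach is not made up. A row lasts 1/10 s, in which the tool goes at most 50 mm and 8.59 degrees, less where a joint would pass 70% of its speed; a pose out of reach is approached as far as the arm can. A call with a gripper value outside its range is refused whole. "claw" is the closure, from 0 (fully open) to 1 (shut), set as the call begins (left out, the last holds). The fingers move at their own pace and stop on an object; the grip force is fixed at half the most. Time passes only in rows, so rows that do not move let the fingers close. It gives the time, the measured TCP pose, the force, the opening and the grip force at its end, in the units of the state.
- arm.read_state(): the state, without advancing time (a new reading comes with each control period).
- imaging.snapshot(name): name is "side" or "top" or "wrist"; returns the picture (384x512x3 uint8, red, green, blue); there is no depth.
- imaging.get_calibration(name): a dict with "fx", "fy", "cx", "cy" (pixels), "world_from_camera" (4x4, takes a point from camera to world coordinates). Camera axes: x right, y up, looking along -z (the intrinsics and any distortion apply to the point x, -y, -z); pixel columns grow to the right and rows downward; lengths in mm; the calibration is good to about 2 mm. A picture is of the moment at which its call begins: read the wrist's pose just before it. get_calibration takes no time and is no camera call; for the wrist camera it gives the pose at the moment of the call.
- workorder.sign_off(): hands the job in; it is judged then, once.
The state is a dict: "time": time; "joint_pos": joint angles; "joint_velocities": joint speeds; "joint_efforts": joint torques, N m; "tool_pos": TCP position; "eef_rot": TCP orientation; "force": force on the tool from outside, world axes, zero at the start; "torque": the same for the moment, N m; "finger_gap": finger opening in mm; "grip_force": force on a finger pad.
Only numpy, scipy, OpenCV 4.12 (cv2) and the standard library are available. Lean on these libraries where they do the work, as an engineer would, in place of code of your own. Each camera call takes 0.05 s, during which the arm holds its last target. There are 200 camera calls.

## Working session

There is one attempt and no reset: what is moved stays moved. The work goes in short steps, Python scripts to look and compute and a tool call to move; the robot and the scene stay as the last step left them, time stands still between calls to the robot, and variables do not carry over. Pictures are saved under pics/ and viewed, at most 10 in all, crops included, and the job is handed in when it is done.

Besides the shell and the picture viewer there is one more tool, called after ">>>" as name(argument=value, ...), one argument or row to a line, values as JSON. play_rows: Moves the arm, as the interface text tells. Its arguments: {"type":"object","properties":{"motion":{"type":"array"},"claw":{"type":"number"}},"required":["motion"]}

```bash
mkdir -p pics; python3 - <<'E'
from cell import arm, imaging
import cv2
s=arm.read_state(); print(s)
for n in ("top","side","wrist"):
    im=imaging.snapshot(n); cv2.imwrite(f"pics/{n}0.png",im[:,:,::-1]); c=imaging.get_calibration(n); print(n,c)
E
```

```text
{'time': 0.0, 'joint_pos': array([ 1.28110545,  0.38420812,  0.01638508,  1.37114762, -0.00632748,
        1.38820522, -0.04648818]), 'joint_velocities': array([-1.14871544e-05, -1.37729502e-03,  1.11251514e-04, -7.57576438e-04,
        1.13300432e-03, -1.46106879e-03,  2.26624077e-03]), 'joint_efforts': array([ 1.89343550e-04, -6.27598715e+01,  8.44509322e-01, -3.71832347e+01,
        1.66981848e-02,  1.41943854e-02, -2.06339172e-05]), 'tool_pos': array([ 140.45771745, -608.49846285,  230.30063148]), 'eef_rot': array([-3.11951147e+00, -3.55357658e-01,  3.57388221e-04]), 'force': array([-0.05326539,  0.12546645,  0.33885997]), 'torque': array([ 0.04332256, -0.00944498, -0.01156729]), 'grip_force': 0.0, 'finger_gap': 85.92983310883353}
top {'fx': 498.8669008229433, 'fy': 498.8669008229433, 'cx': 259.38013353998304, 'cy': 194.08479932088076, 'world_from_camera': array([[ 2.67511765e-03,  9.94833834e-01, -1.01481455e-01,
         4.46881010e+02],
       [-9.99989724e-01,  2.28985011e-03, -3.91273255e-03,
         8.55575084e+01],
       [-3.66014140e-03,  1.01490879e-01,  9.94829737e-01
[... 355 characters left out ...]
.33179665e-01,  8.44857355e-01,
         8.97757348e+02],
       [-1.88580655e-02,  8.45968683e-01,  5.32899015e-01,
         5.84175101e+02],
       [ 0.00000000e+00,  0.00000000e+00,  0.00000000e+00,
         1.00000000e+00]])}
wrist {'fx': 313.0908822366522, 'fy': 313.0908822366522, 'cx': 255.1052715220011, 'cy': 198.12809035733306, 'world_from_camera': array([[ 2.24914049e-01,  9.31210056e-01,  2.86812659e-01,
         2.13641062e+02],
       [-9.74376587e-01,  2.15548498e-01,  6.42581630e-02,
        -5.92181499e+02],
       [-1.98419027e-03, -2.93916103e-01,  9.55829162e-01,
         3.73373638e+02],
       [ 0.00000000e+00,  0.00000000e+00,  0.00000000e+00,
         1.00000000e+00]])}
```

View pics/top0.png

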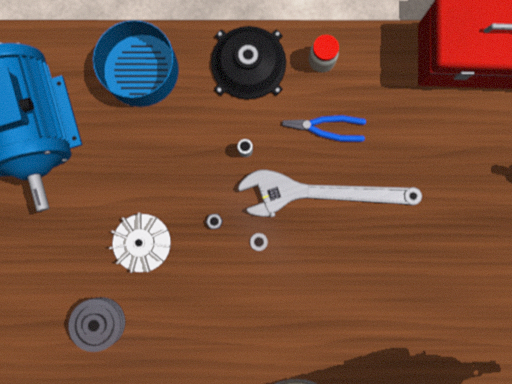

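View pics/wrist0.png

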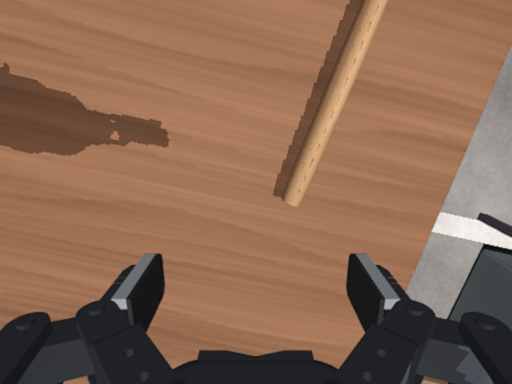

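The top view shows the spanner with its head near (265,193), wheel near (273,193), yellow mark near (264,198) and handle hole near (413,196). The mouth opens left, with the moving jaw on the lower side. The wrist view shows only bench and a stick. Next I'll measure these points.

```bash
cat > h.py <<'E'
import numpy as np, cv2
from cell import arm, imaging
from scipy.spatial.transform import Rotation as R
def ray(c,px,z):
    u,v=px; d=np.array([(u-c['cx'])/c['fx'],-(v-c['cy'])/c['fy'],-1.]); W=c['world_from_camera']
    d=W[:3,:3]@d; o=W[:3,3]; return o+d*(z-o[2])/d[2]
def proj(c,p):
    W=c['world_from_camera']; q=W[:3,:3].T@(np.array(p)-W[:3,3]); return np.array([c['cx']+c['fx']*q[0]/-q[2], c['cy']-c['fy']*q[1]/-q[2]])
def totool(p,s):
    return R.from_rotvec(s['eef_rot']).inv().apply(np.array(p)-s['tool_pos'])
E
python3 - <<'E'
from h import *
im=cv2.imread('pics/top0.png'); c=imaging.get_calibration('top')
print('knurl',ray(c,(273,193),28),'hole',ray(c,(413,196),15),'mark',ray(c,(264,198),24))
print(R.from_rotvec(arm.read_state()['eef_rot']).as_matrix())
for n,p in(('nut',(214,221)),('washer',(259,241)),('sleeve',(245,148))): print(n,ray(c,p,10))
cv2.imwrite('pics/topc.png',cv2.resize(im[155:235,225:325],None,fx=7,fy=7,interpolation=cv2.INTER_CUBIC))
E
```

```text
knurl [575.35953123  56.591484    28.        ] hole [ 569.96321016 -294.40265444   15.        ] mark [563.21397953  78.89543585  24.        ]
[[ 9.74377560e-01  2.24918313e-01 -3.51027311e-04]
 [ 2.24918586e-01 -9.74376443e-01  1.47554835e-03]
 [-1.01548972e-05 -1.51669377e-03 -9.99998850e-01]]
nut [506.34630794 204.02094119  10.        ]
washer [456.7414847  91.108252   10.       ]
sleeve [692.14132042 127.3628216   10.        ]
```

View pics/topc.png

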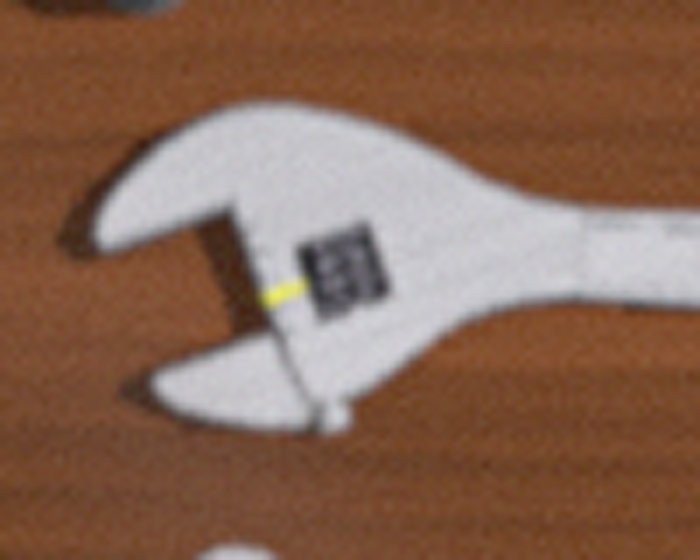

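The zoomed crop shows the wheel centre at top pixel (274,193.6). The yellow mark's front is at (262.9,197.6) and the jaw edge at about (263.6,203), so the jaw is roughly 12 mm too open. The spanner's x runs along about (-0.32, 0.95) in the world. I'll shut the fingers and turn the tool so its x lies along that direction.

>>> play_rows(
  claw=1,
  motion=[
    [[0,0,0],-8],
    [[0,0,0],-8],
    [[0,0,0],-8],
    [[0,0,0],-8],
    [[0,0,0],-8],
    [[0,0,0],-8],
    [[0,0,0],-8],
    [[0,0,0],-8],
    [[0,0,0],-8],
    [[0,0,0],-8],
    [[0,0,0],-8],
    [[0,0,0],-8],
  ],
)

```text
time: 1.35
tool_pos: [140.5, -608.8, 230.8]
eef_rot: [-1.817, -2.562, -0.001]
force: [-0.7, -1.2, -0.0]
finger_gap: 0.5
grip_force: 0.0
```

```bash
python3 - <<'E'
from h import *
s=arm.read_state(); print(s['tool_pos'],s['joint_pos'],s['finger_gap'],R.from_rotvec(s['eef_rot']).as_matrix()[:2,:2])
c=imaging.get_calibration('top'); k=ray(c,(274,193.6),28); print(k,totool(k,s))
E
```

```text
[ 140.45586487 -608.76860663  230.84199005] [ 1.47035812  0.39740813 -0.24676349  1.36031566  0.09606586  1.39643029
  1.56260464] 0.4617589098702777 [[-0.33091016  0.94366224]
 [ 0.94366183  0.33091022]]
[573.8674963   54.10909822  28.        ] [481.92823416 628.33038726 203.33093305]
```

>>> play_rows(
  motion=[
    [[0.02,0.026,0],0],
    [[0.027,0.035,0],0],
    [[0.027,0.035,0],0],
    [[0.027,0.035,0],0],
    [[0.027,0.035,0],0],
    [[0.027,0.035,0],0],
    [[0.027,0.035,0],0],
    [[0.027,0.035,0],0],
    [[0.027,0.035,0],0],
    [[0.027,0.035,0],0],
  ],
)

```text
time: 2.35
tool_pos: [377.9, -247.6, 231.3]
eef_rot: [1.825, 2.557, -0.001]
force: [1.2, -0.2, 0.4]
finger_gap: 0.1
grip_force: 0.0
```

>>> play_rows(
  motion=[
    [[0.027,0.035,0],0],
    [[0.027,0.035,0],0],
    [[0.027,0.035,0],0],
    [[0.027,0.035,0],0],
    [[0.027,0.035,0.02],0],
    [[0.027,0.035,0.03],0],
    [[0.025,0.035,0.03],0],
    [[0.01,0.022,0.03],0],
    [[0,0,0],0],
    [[0,0,0],0],
  ],
)

```text
time: 3.35
tool_pos: [562.4, 20.3, 123.7]
eef_rot: [-1.821, -2.557, 0.001]
force: [-0.2, -0.9, 1.3]
finger_gap: 0.1
grip_force: 0.0
```

```bash
python3 - <<'E'
from h import *
s=arm.read_state(); print(s['tool_pos'],s['joint_pos'],s['force'],R.from_rotvec(s['eef_rot']).as_matrix()[:2,:2])
cw=imaging.get_calibration('wrist'); im=imaging.snapshot('wrist'); cv2.imwrite('pics/w1.png',im[:,:,::-1])
c=imaging.get_calibration('top'); k=ray(c,(274,193.6),28); print(k,totool(k,s),proj(cw,k),proj(cw,s['tool_pos']))
E
```

```text
[562.39726234  20.3178015  123.73068655] [ 0.508316    0.43592174 -0.76957145  1.66291389  0.32243634  1.17725222
 -0.00766502] [-0.18496743 -0.87503256  1.33182374] [[-0.32666936  0.94513555]
 [ 0.94513754  0.32667188]]
[573.8674963   54.10909822  28.        ] [28.05002708 22.07732671 95.72653746] [283.73911354 165.32447693] [255.32240166 256.61774272]
```

View pics/w1.png

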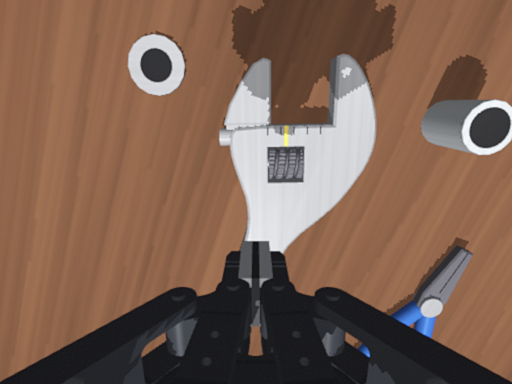

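The wrist view shows the wheel's window spanning x 267–304 and y 147–182, with its centre at about (286,164). The yellow mark is at column 286, and the moving jaw's face is at column 271 (root near (270,124)). Image up is the spanner's x, and the alignment is good. I'll measure from close range.

```bash
cat >> h.py <<'E'
S=8
def grab(name):
    """wrist picture, rectified to plane z=24 in tool-aligned axes: image up = tool +x, image right = -wrench y = tool... ; S px/mm; centred on TCP"""
    s=arm.read_state(); c=imaging.get_calibration('wrist'); im=cv2.cvtColor(imaging.snapshot('wrist'),cv2.COLOR_RGB2BGR)
    cv2.imwrite(f'pics/{name}.png',im); return s,c,im
def yellow(im):
    h=cv2.cvtColor(im,cv2.COLOR_BGR2HSV); m=cv2.inRange(h,(22,130,110),(38,255,255)); return m
E
python3 - <<'E'
from h import *
s,c,im=grab('w2')
m=yellow(im); y,x=np.nonzero(m); print('yellow px',x.min(),x.max(),y.min(),y.max(),x.mean())
g=cv2.cvtColor(im,cv2.COLOR_BGR2GRAY); 
for r in (112,116,120,122,124,126): print(r,g[r,262:276])
print('win row164',g[164,262:310].tolist()); print('win col286',g[140:190,286].tolist())
k=ray(c,((267+304)/2,(147+182)/2),24); k[2]=28; print('knurl',k,totool(k,s))
cv2.imwrite('pics/w2c.png',cv2.resize(im[100:190,215:345],None,fx=6,fy=6,interpolation=cv2.INTER_CUBIC))
E
```

```text
yellow px 284 286 124 132 285.0
112 [216 216 216 216 217 217 193 125  88  74  76  76  76  75]
116 [215 216 216 217 218 206 166 133  93  74  76  76  74  75]
120 [211 212 212 212 214 216 193 124  90  73  75  74  74  73]
122 [198 208 204 193 184 165 112  92  84  74  74  76  75  75]
124 [142 145 141 134 126 123 125 118 119 119 127 139 139 133]
126 [173 172 173 168 134 127 173 175 174 170 169 178 169 139]
win row164 [218, 219, 218, 220, 214, 190, 161, 144, 143, 144, 133, 101, 111, 136, 112, 102, 131, 144, 143, 144, 145, 125, 101, 132, 131, 89, 107, 133, 136, 136, 136, 122, 100, 131, 140, 93, 103, 129, 136, 127, 111, 172, 219, 216, 213, 212, 211, 212]
win col286 [234, 235, 237, 237, 213, 106, 75, 69, 57, 58, 67, 72, 73, 77, 89, 102, 105, 103, 111, 124, 132, 135, 132, 130, 131, 121, 109, 110, 104, 100, 98, 97, 104, 115, 116, 120, 119, 96, 76, 77, 127, 195, 222, 220, 218, 219, 219, 219, 219, 218]
knurl [576.51430474  53.39355345  28.        ] [27.67654469 23.92561518 96.88510965]
```

View pics/w2c.png

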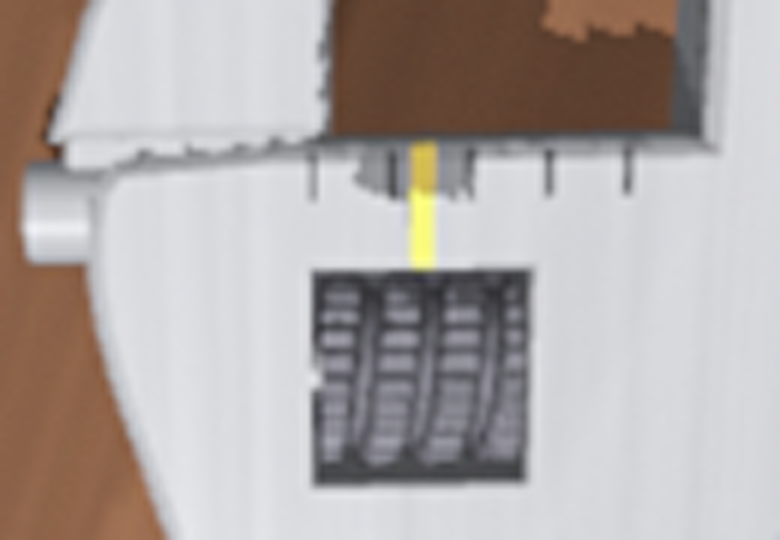

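The crop shows scale lines 78.8 crop pixels per 10 mm, the yellow mark at column 424 and the jaw face at column 328. That puts the gap at about 48 mm, so I need 12 mm of closing, or about 120 mm of stroke. I'll move to just above the wheel, 8 mm behind its top.

>>> play_rows(
  motion=[
    [[0.01,0.012,0.01],0],
    [[0.01,0.0115,0.02],0],
    [[0,0,0.025],0],
    [[0,0,0.02],0],
    [[0,0,0.01],0],
    [[0,0,0.004],0],
    [[0,0,0],0],
    [[0,0,0],0],
    [[0,0,0],0],
  ],
)

```text
time: 4.35
tool_pos: [579.4, 46.5, 36.8]
eef_rot: [1.824, 2.556, 0.002]
force: [0.0, -0.5, -0.3]
finger_gap: 0.3
grip_force: 0.0
```

```bash
python3 - <<'E'
from h import *
s=arm.read_state(); print(s['tool_pos'],s['force'],totool([575.5,53.7,28],s))
E
```

```text
[579.44099599  46.45039646  36.83606032] [ 0.03154739 -0.49420435 -0.34217695] [ 8.14237034 -1.38449908  8.82888047]
```

>>> play_rows(
  motion=[
    [[0,-0.001,0.005],0],
    [[0,0,0.002],0],
    [[0,0,0],0],
    [[0,0,0],0],
    [[0,0,0],0],
  ],
)

```text
time: 4.85
tool_pos: [577.7, 46.2, 28.6]
eef_rot: [-1.824, -2.557, -0.0]
force: [-1.1, 0.6, 1.0]
finger_gap: -0.2
grip_force: 0.0
```

>>> play_rows(
  motion=[
    [[0,0,0.001],0],
    [[0,0,0],0],
    [[0,0,0],0],
  ],
)

```text
time: 5.15
tool_pos: [577.9, 46.2, 27.9]
eef_rot: [1.824, 2.557, 0.0]
force: [-1.1, -0.4, 3.7]
finger_gap: -0.2
grip_force: 1.9
```

>>> play_rows(
  motion=[
    [[0,0,0.001],0],
    [[0,0,0],0],
    [[0,0,0],0],
  ],
)

```text
time: 5.45
tool_pos: [578.2, 46.0, 27.7]
eef_rot: [1.824, 2.557, 0.0]
force: [-3.6, -1.4, 11.4]
finger_gap: -0.1
grip_force: 5.5
```

>>> play_rows(
  motion=[
    [[0,0,-0.0005],0],
    [[0.002,0,0],0],
    [[0.002,0,0],0],
    [[0.002,0,0],0],
    [[0.002,0,0],0],
    [[0,0,0],0],
  ],
)

```text
time: 6.05
tool_pos: [575.5, 53.2, 28.0]
eef_rot: [1.824, 2.556, -0.001]
force: [-2.6, -2.0, 9.2]
finger_gap: 0.1
grip_force: 4.7
```

>>> play_rows(
  motion=[
    [[0.002,0,0],0],
    [[0.002,0,0],0],
    [[0.002,0,0],0],
    [[0.002,0,0],0],
    [[0,0,0],0],
    [[0,0,0],0],
  ],
)

```text
time: 6.65
tool_pos: [572.8, 60.7, 27.9]
eef_rot: [1.824, 2.556, -0.001]
force: [-4.2, -2.1, 9.4]
finger_gap: 0.1
grip_force: 4.9
```

```bash
python3 - <<'E'
from h import *
s,c,im=grab('w3'); print(s['tool_pos'],s['force'])
t=imaging.snapshot('top')[:,:,::-1]; cv2.imwrite('pics/top3.png',t)
cv2.imwrite('pics/w3c.png',cv2.resize(im[100:350,105:405],None,fx=2.4,fy=2.4,interpolation=cv2.INTER_CUBIC))
E
```

```text
[572.78295473  60.67860392  27.92631654] [-4.15666698 -2.08594836  9.39845174]
```

View pics/w3c.png

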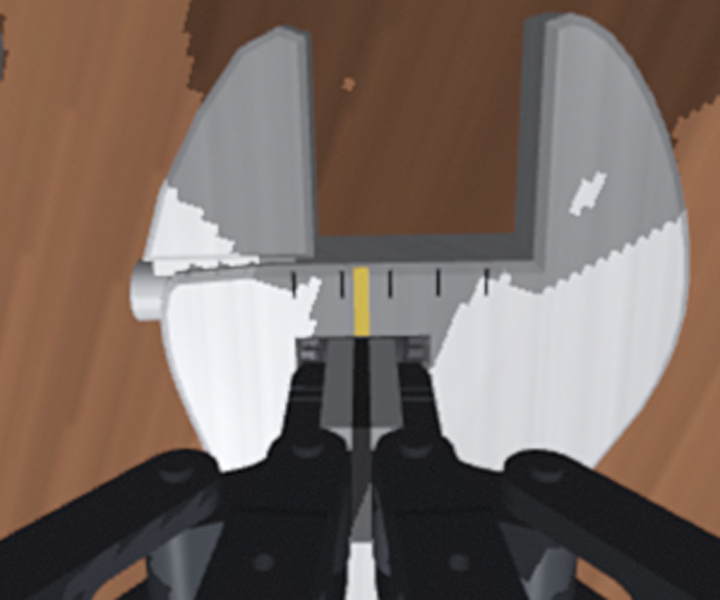

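The view during contact shows scale lines at columns 294, 342, 390 and 438 in the crop. The jaw face is now at about 312, so the gap is about 46.4 mm. The first 16 mm stroke closed it by 1.6 mm as expected. I'll repeat the strokes with slightly less pressure.

>>> play_rows(
  motion=[
    [[0,0,-0.008],0],
    [[-0.008,0,0],0],
    [[-0.008,0,0],0],
    [[0,0,0],0],
    [[0,0,0.006],0],
    [[0,0,0.0018],0],
    [[0,0,0],0],
    [[0.004,0,0],0],
    [[0.004,0,0],0],
    [[0.004,0,0],0],
    [[0.004,0,0],0],
    [[0,0,0],0],
  ],
)

```text
time: 7.95
tool_pos: [572.4, 61.6, 27.8]
eef_rot: [1.823, 2.558, -0.001]
force: [-3.4, -1.2, 10.3]
finger_gap: 0.2
grip_force: 5.1
```

>>> play_rows(
  motion=[
    [[0,0,-0.008],0],
    [[-0.008,0,0],0],
    [[-0.008,0,0],0],
    [[0,0,0],0],
    [[0,0,0.006],0],
    [[0,0,0.002],0],
    [[0,0,0],0],
    [[0.004,0,0],0],
    [[0.004,0,0],0],
    [[0.004,0,0],0],
    [[0.004,0,0],0],
    [[0,0,0],0],
  ],
)

```text
time: 9.15
tool_pos: [572.3, 61.6, 27.9]
eef_rot: [1.823, 2.558, -0.001]
force: [-3.8, -1.8, 9.7]
finger_gap: -0.3
grip_force: 5.1
```

```bash
cat >> h.py <<'E'
def gap(name):
    """gap from the wrist picture: yellow line x at z=24 and jaw face edge at z=22, in tool axes"""
    s,c,im=grab(name); m=yellow(im); n,l,st,ce=cv2.connectedComponentsWithStats(m); i=1+np.argmax(st[1:,4]); x0,y0,w,h=st[i,:4]
    ym=totool(ray(c,(x0+(w-1)/2,y0),24),s)
    g=cv2.GaussianBlur(cv2.cvtColor(im,cv2.COLOR_BGR2GRAY),(1,5),0).astype(float); out=[]
    for r in range(y0-20,y0-6,3):
        d=-np.diff(g[r,x0-60:x0+40]); k=np.argmax(d); out.append((r,int(x0-60+k),round(totool(ray(c,(x0-60+k+.5,r),22),s)[1],2),round(d[k])))
    print(s['time'],s['force'].round(1),s['tool_pos'].round(1),'yellow',x0,w,y0,h,ym.round(2),out)
    return im
E
python3 -c "
from h import *
im=gap('w4')
t=imaging.snapshot('top')[:,:,::-1]; a=cv2.imread('pics/top0.png'); print('handle end shift', [cv2.phaseCorrelate(np.float32(a[y:y+40,x:x+60,1]),np.float32(t[y:y+40,x:x+60,1])) for x,y in ((370,175),(330,170))])
"
```

```text
9.15 [-3.8 -1.8  9.7] [572.3  61.6  27.9] yellow 253 6 214 27 [21.52  0.09  3.84] [(194, 241, np.float64(-6.84), 21), (197, 199, np.float64(-27.71), 36), (200, 199, np.float64(-27.79), 52), (203, 206, np.float64(-24.38), 33), (206, 205, np.float64(-24.95), 47)]
handle end shift [((0.017981335470174997, 0.0023468033552980216), 0.988578075170517), ((-0.017152407330826236, -0.13068035592869975), 0.9557537784179052)]
```

The handle hasn't moved, and about 7 mm remains. I'll do three more strokes, pressing a touch lighter.

>>> play_rows(
  motion=[
    [[0,0,-0.008],0],
    [[-0.008,0,0],0],
    [[-0.008,0,0],0],
    [[0,0,0],0],
    [[0,0,0.006],0],
    [[0,0,0.0017],0],
    [[0,0,0],0],
    [[0.004,0,0],0],
    [[0.004,0,0],0],
    [[0.004,0,0],0],
    [[0.004,0,0],0],
    [[0,0,0],0],
  ],
)

```text
time: 10.45
tool_pos: [572.2, 61.6, 27.9]
eef_rot: [1.823, 2.558, -0.001]
force: [-3.4, -0.7, 8.5]
finger_gap: -0.1
grip_force: 4.0
```

>>> play_rows(
  motion=[
    [[0,0,-0.008],0],
    [[-0.008,0,0],0],
    [[-0.008,0,0],0],
    [[0,0,0],0],
    [[0,0,0.006],0],
    [[0,0,0.002],0],
    [[0,0,0],0],
    [[0.004,0,0],0],
    [[0.004,0,0],0],
    [[0.004,0,0],0],
    [[0.004,0,0],0],
    [[0,0,0],0],
  ],
)

```text
time: 11.65
tool_pos: [572.2, 61.6, 27.9]
eef_rot: [1.823, 2.558, -0.001]
force: [-3.7, -1.4, 7.9]
finger_gap: -0.1
grip_force: 4.0
```

>>> play_rows(
  motion=[
    [[0,0,-0.008],0],
    [[-0.008,0,0],0],
    [[-0.008,0,0],0],
    [[0,0,0],0],
    [[0,0,0.006],0],
    [[0,0,0.002],0],
    [[0,0,0],0],
    [[0.004,0,0],0],
    [[0.004,0,0],0],
    [[0.004,0,0],0],
    [[0.004,0,0],0],
    [[0,0,0],0],
  ],
)

```text
time: 12.85
tool_pos: [572.2, 61.6, 27.9]
eef_rot: [1.823, 2.558, -0.001]
force: [-3.5, -1.0, 7.4]
finger_gap: -0.1
grip_force: 4.0
```

```bash
sed -i 's/x0-60+k/x0-25+k/g; s/x0-60:x0+40/x0-25:x0+25/' h.py; python3 -c "
from h import *
im=gap('w5')
cv2.imwrite('pics/w5c.png',cv2.resize(im[140:260,170:330],None,fx=5,fy=5,interpolation=cv2.INTER_CUBIC))"
```

```text
12.85 [-3.5 -1.   7.4] [572.2  61.6  27.9] yellow 253 6 214 27 [21.51  0.09  3.92] [(194, 252, np.float64(-1.39), 29), (197, 252, np.float64(-1.4), 28), (200, 252, np.float64(-1.4), 31), (203, 252, np.float64(-1.4), 33), (206, 252, np.float64(-1.41), 32)]
```

View pics/w5c.png

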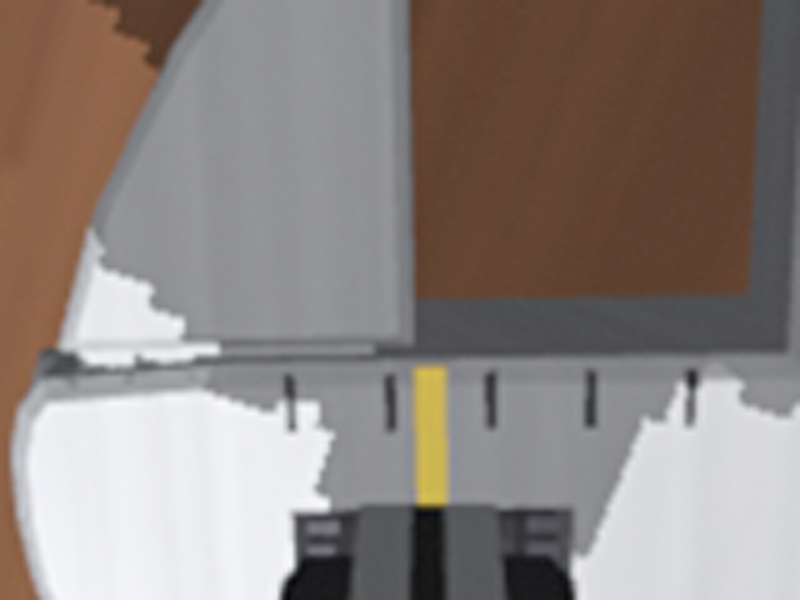

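The crop shows scale lines at columns 391 (40 mm) and 490 (30 mm), the yellow mark centred at 431 and the jaw face at about 412. Roughly 1.9 mm remains. I'll do one 14 mm stroke, then look again.

>>> play_rows(
  motion=[
    [[0,0,-0.008],0],
    [[-0.007,0,0],0],
    [[-0.007,0,0],0],
    [[0,0,0],0],
    [[0,0,0.006],0],
    [[0,0,0.002],0],
    [[0,0,0],0],
    [[0.004,0,0],0],
    [[0.004,0,0],0],
    [[0.003,0,0],0],
    [[0.003,0,0],0],
    [[0,0,0],0],
  ],
)

```text
time: 14.1
tool_pos: [572.3, 61.4, 28.0]
eef_rot: [1.824, 2.558, -0.001]
force: [-3.9, -1.1, 8.5]
finger_gap: 0.2
grip_force: 4.1
```

```bash
python3 -c "
from h import *
im=gap('w6')
cv2.imwrite('pics/w6c.png',cv2.resize(im[170:245,215:295],None,fx=8,fy=8,interpolation=cv2.INTER_CUBIC))"
```

```text
14.1 [-3.9 -1.1  8.5] [572.3  61.4  28. ] yellow 253 6 213 28 [22.05  0.07  3.94] [(193, 254, np.float64(-0.42), 24), (196, 254, np.float64(-0.42), 24), (199, 254, np.float64(-0.42), 23), (202, 254, np.float64(-0.43), 21), (205, 255, np.float64(0.07), 26)]
```

View pics/w6c.png

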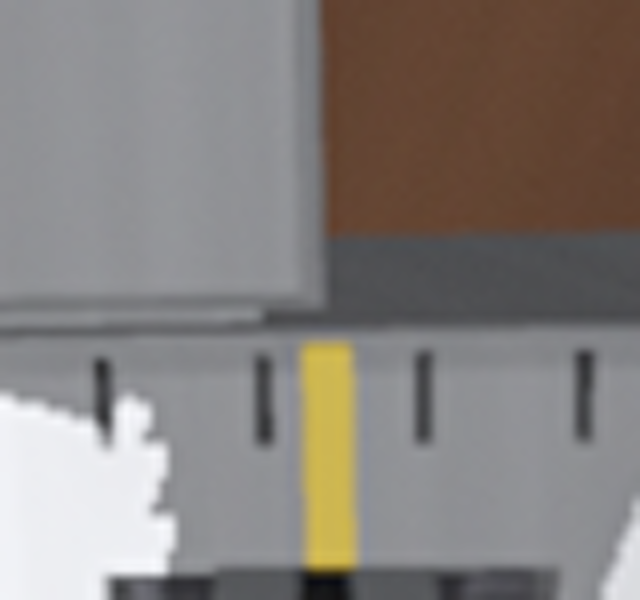

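The crop shows scale lines at columns 264 and 424, so 16 pixels per mm. The yellow mark is centred at 328 and the jaw face's outer edge is at about 325, so the jaw is at most a few tenths of a mm short. I'll check with sub-pixel profiles.

```bash
python3 -c "
from h import *
np.set_printoptions(linewidth=200)
im=cv2.imread('pics/w6.png').astype(int)
for r in (190,200,206): 
  print(r,'jaw',im[r-1:r+2,248:260].mean(0)[:,[0,2]].T.round().tolist()); print('fix',im[r-1:r+2,318:336].mean(0)[:,[0,2]].T.round().tolist())
print('yel',im[216:220,250:262].mean(0)[:,[0,2]].T.round().tolist())
c=imaging.get_calibration('wrist'); s=arm.read_state()
W=c['world_from_camera']; print('cam in tool',totool(W[:3,3],s), 'col of tool y 0 at mark, z22/z2', [proj(c,s['tool_pos']+R.from_rotvec(s['eef_rot']).apply([x,0,z])) for x,z in ((22,4),(30,6),(30,26))])
"
```

```text
190 jaw [[148.0, 150.0, 151.0, 146.0, 134.0, 131.0, 121.0, 84.0, 49.0, 48.0, 50.0, 51.0], [143.0, 145.0, 146.0, 141.0, 129.0, 125.0, 120.0, 105.0, 97.0, 98.0, 98.0, 99.0]]
fix [[49.0, 57.0, 74.0, 85.0, 84.0, 85.0, 85.0, 84.0, 82.0, 83.0, 104.0, 126.0, 127.0, 125.0, 125.0, 137.0, 152.0, 153.0], [98.0, 96.0, 87.0, 80.0, 79.0, 81.0, 81.0, 80.0, 78.0, 80.0, 100.0, 121.0, 122.0, 120.0, 120.0, 132.0, 146.0, 148.0]]
200 jaw [[148.0, 149.0, 151.0, 148.0, 137.0, 130.0, 123.0, 98.0, 76.0, 77.0, 78.0, 78.0], [143.0, 144.0, 146.0, 143.0, 132.0, 126.0, 118.0, 98.0, 83.0, 82.0, 81.0, 81.0]]
fix [[82.0, 82.0, 82.0, 82.0, 84.0, 84.0, 84.0, 83.0, 83.0, 92.0, 113.0, 126.0, 125.0, 126.0, 130.0, 144.0, 152.0, 151.0], [78.0, 77.0, 78.0, 79.0, 81.0, 80.0, 81.0, 80.0, 79.0, 89.0, 110.0, 122.0, 120.0, 120.0, 125.0, 139.0, 147.0, 146.0]]
206 jaw [[137.0, 137.0, 137.0, 136.0, 131.0, 128.0, 127.0, 109.0, 82.0, 81.0, 83.0, 82.0], [132.0, 132.0, 132.0, 132.0, 127.0, 124.0, 122.0, 104.0, 79.0, 78.0, 79.0, 79.0]]
fix [[81.0, 82.0, 82.0, 82.0, 82.0, 82.0, 82.0, 82.0, 82.0, 99.0, 120.0, 126.0, 124.0, 124.0, 134.0, 148.0, 151.0, 150.0], [78.0, 79.0, 79.0, 79.0, 79.0, 79.0, 78.0, 78.0, 78.0, 95.0, 117.0, 122.0, 120.0, 120.0, 129.0, 142.0, 146.0, 145.0]]
yel [[151.0, 148.0, 130.0, 88.0, 80.0, 82.0, 82.0, 81.0, 93.0, 128.0, 150.0, 149.0], [144.0, 140.0, 163.0, 196.0, 206.0, 205.0, 205.0, 206.0, 197.0, 165.0, 141.0, 142.0]]
cam in tool [  74.96985063   -0.21277547 -142.88852594] col of tool y 0 at mark, z22/z2 [array([255.31795405, 213.02410739]), array([255.31517792, 196.49007853]), array([255.2657952 , 186.12308234])]
```

The jaw is about 0.2–0.3 mm short. I'll do one tiny trim stroke of about 2 mm.

>>> play_rows(
  motion=[
    [[0,0,-0.008],0],
    [[-0.008,0,0],0],
    [[0,0,0],0],
    [[0,0,0],0],
    [[0,0,0.006],0],
    [[0,0,0.002],0],
    [[0,0,0],0],
    [[0.001,0,0],0],
    [[0.001,0,0],0],
    [[0,0,0],0],
    [[0,0,0],0],
  ],
)

```text
time: 15.25
tool_pos: [574.7, 55.2, 28.0]
eef_rot: [1.824, 2.557, -0.001]
force: [-1.7, -2.4, 7.7]
finger_gap: -0.2
grip_force: 3.9
```

>>> play_rows(
  motion=[
    [[0,0,-0.004],0],
    [[0,0,-0.01],0],
    [[0.006,0,-0.01],0],
    [[0,0,0.01],0],
    [[0,0,0],0],
    [[0,0,0],0],
    [[0,0,0],0],
  ],
)

```text
time: 15.95
tool_pos: [572.4, 61.2, 41.4]
eef_rot: [-1.824, -2.557, 0.0]
force: [-1.5, 0.6, -0.9]
finger_gap: -0.0
grip_force: 0.0
```

```bash
python3 -c "
from h import *
np.set_printoptions(linewidth=200)
im=gap('w7'); g=im.astype(float); y0=int(np.nonzero(yellow(im))[0].min())
for r in range(y0-24,y0-3,3): print(r,g[r,246:264,0].astype(int).tolist())
print('yel',y0,g[y0+2:y0+5,246:264,0].mean(0).round().tolist())
cv2.imwrite('pics/w7c.png',cv2.resize(im[y0-45:y0+30,215:295],None,fx=8,fy=8,interpolation=cv2.INTER_CUBIC))
"
```

```text
15.95 [-1.5  0.6 -0.9] [572.4  61.2  41.4] yellow 253 6 204 27 [22.27  0.11 17.45] [(184, 255, np.float64(0.11), 29), (187, 255, np.float64(0.11), 29), (190, 255, np.float64(0.11), 35), (193, 241, np.float64(-7.44), 51), (196, 241, np.float64(-7.47), 35)]
180 [149, 148, 147, 148, 150, 150, 141, 130, 125, 99, 50, 47, 50, 51, 51, 51, 50, 52]
183 [149, 148, 147, 148, 151, 152, 144, 130, 126, 102, 53, 46, 49, 51, 51, 53, 51, 51]
186 [149, 148, 148, 148, 151, 152, 143, 130, 127, 103, 53, 47, 51, 51, 52, 51, 51, 51]
189 [148, 148, 149, 148, 149, 151, 143, 129, 128, 106, 53, 47, 51, 51, 52, 50, 52, 49]
192 [148, 149, 148, 147, 150, 150, 144, 131, 130, 114, 67, 63, 64, 64, 64, 66, 67, 67]
195 [148, 149, 148, 147, 149, 150, 146, 133, 130, 116, 84, 81, 83, 82, 82, 83, 84, 81]
198 [138, 134, 132, 133, 134, 135, 132, 127, 131, 117, 82, 81, 82, 82, 82, 82, 83, 82]
yel 204 [146.0, 120.0, 56.0, 108.0, 147.0, 144.0, 128.0, 92.0, 80.0, 82.0, 81.0, 80.0, 104.0, 135.0, 145.0, 144.0, 143.0, 145.0]
```

View pics/w7c.png

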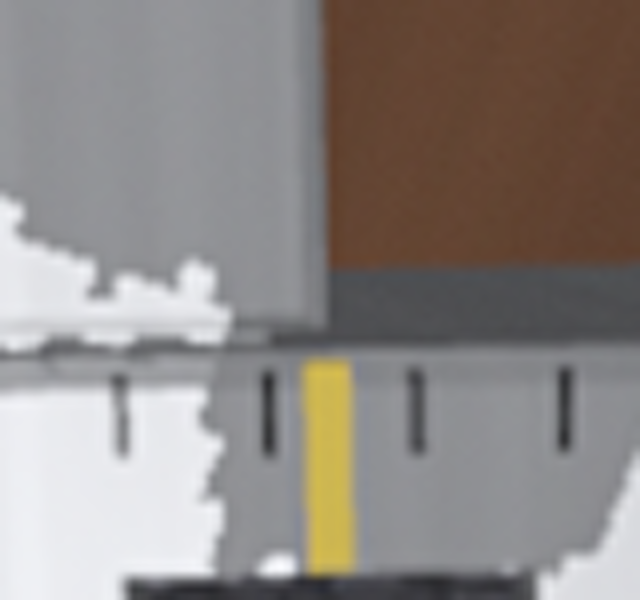

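The final look shows the jaw's face edge at column 255.3 and the yellow mark's centre at 255.35. They are in line to well under 0.1 mm. I'll take the hand away.

>>> play_rows(
  motion=[
    [[0,0,-0.02],0],
    [[0,0,-0.03],0],
    [[0,0,-0.03],0],
    [[0,0,-0.03],0],
    [[0,0,-0.02],0],
    [[0,0,0],0],
    [[0,0,0],0],
    [[0,0,0],0],
    [[0,0,0],0],
  ],
)

```text
time: 16.9
tool_pos: [571.9, 61.0, 170.4]
eef_rot: [-1.823, -2.556, 0.002]
force: [0.5, 0.5, 1.1]
finger_gap: 0.1
grip_force: 0.0
```

```bash
python3 -c "
from h import *
from cell import workorder
s=arm.read_state(); print(s['tool_pos'],s['force']); print(workorder.sign_off())"
```

```text
[571.90032169  61.01545497 170.36171524] [0.52514026 0.48606382 1.14395303]
the job is handed in; nothing more can be done
None
```

The spanner's moving jaw now lines up with the yellow 36 mm mark to within about 0.1 mm, set by rolling only the wheel; the hand is clear and the job was handed in at about 17 s.

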